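# Slide the flat plate under the bridge gauge and swing the keeper shut

### The arm

A 6-joint arm with a two-finger parallel gripper is mounted at the origin on a cart in front of the work surface, level with it; the furniture and walls round the work are solid. World frame = base frame: x ahead of the robot, y to its left, z up, the work surface at z = 0. Lengths are in m, angles in degrees, forces in N, time in s.
With the tool pointing down it reaches from about 0.4 to 0.825 m from the base axis. Payload 7 kg.
Tool frame: the origin (TCP) lies on the centre line of the jaws, within the pads' length; the fingertips stand 8 mm ahead of it and the grasp point (between the pads) lies 11 mm behind it (nose_length is the distance from the TCP to the fingertips, in m); z points along the fingers, y is the line along which they close (so a half turn about z gives the same grasp; the last joint's range is limited). The gripper opens to 88 mm and grips with 3 to 60 N. Pads are 19 mm wide; open, the fingers measure 130 mm over their backs; the gripper's body (78 mm by 193 mm) begins 47 mm behind the grasp point.
Start: joints at [82.798, 20.546, 0.682, 0, -70.136, -16.507], TCP at [0.271, 0.618, 0.235] pointing down, gripper open.
Joint ranges: [-176.03, 176.03], [-82.01, 121.73], [-58.28, 71.71], [-173.87, 95.51], [-174.79, -0.11], [-173.66, 173.66]. Speed limits (degrees/s): [136.94, 136.94, 172.46, 180, 180, 180].

### API

Orientations are given as [roll, pitch, yaw] about the fixed x, y, z axes, in that order (R = Rz(yaw) Ry(pitch) Rx(roll)).
In Python, from rig import read_state, camera, sign_off, nose_length gives the robot as it stands.
- The arm moves only by the tool servo_tool, never from a script. Its arguments are lists of equal length, an entry for each row: "grip": the closure, from 0 (fully open) to 1 (shut); "dp": the shift along the tool's x, y, z in mm, a list of three; "delta_rot": the turn, a rotation vector about the tool's x, y, z in rad, a list of three. A call has 1 to 10 rows; each row is the pose to reach, as a shift and turn from the pose commanded when the call began, along the tool's axes at that moment; what a row does not reach only later rows make up. A row lasts 1/8 s, in which the tool goes at most 62.5 mm and 10.7 degrees, less where a joint would pass 70% of its speed; a pose out of reach is approached as far as the arm can. A call with a gripper value outside its range is refused whole. The fingers move at their own pace and stop on an object; "newtons" is the grip in N (left out, the last holds). Time passes only in rows, so rows that repeat a pose let the fingers close. It gives the time, the measured TCP pose, the force, the opening and the grip force at its end, in the units of the state.
- read_state(): the state, without advancing time (a new reading comes with each control period).
- camera(name): name is "scene" or "side" or "wrist"; returns a dict with "pixels" (384x512x3 uint8, blue, green, red), "intrinsics" (3x3 intrinsics, pixels), "origin" and "orientation" of the camera in the world. Camera axes: x right, y down, z forward; pixel columns grow to the right and rows downward; lengths in m; the calibration is good to about 2 mm. The wrist camera is an equidistant fisheye: a pixel r from the principal point sees the ray r / f radians off the axis. A picture is of the moment at which its call begins. There is no depth.
- sign_off(): hands the job in; it is judged then, once.
The state is a dict: "time": time; "joints": joint angles; "dq": joint speeds; "effort": joint torques, N m; "tool_pos": TCP position; "ee_rot": TCP orientation; "force": force on the tool from outside, world axes, zero at the start; "ft_torque": the same for the moment, N m; "finger_gap": finger opening in m; "finger_force": force on a finger pad.
Only numpy, scipy, OpenCV 4.12 (cv2) and the standard library are available. Lean on these libraries where they do the work, as an engineer would, in place of code of your own. Each camera call takes 0.05 s, during which the arm holds its last target. There are 200 camera calls.

### The job

Check the loose flat plate in the bridge gauge: push it along the gauge's base, lying flat, between the guide rails and under the low bridge until it rests against the end stop. Then push the swivelling keeper (the arm with the upright pin) fully across behind the plate. The plate is only pushed, never lifted or tipped; leave the other things where they are, and move clear at the end.

Things in the scene. Friction and masses are not known exactly. Their poses are not given: they have to be found in the camera images.
- gauge: Steel bridge gauge fixed on the worktop; mm. Origin on the worktop, on the channel's centre line; x = the way the plate is pushed (about the robot's left), y = across (about towards the robot). Base x -195 to 155, y -90 to 90, top z 12. Two guide rails 6 high on it, 66 apart (inner faces y 33, -33), x -5 to 130; from x -5 back to -44 they flare out to y 60, -60.
- bridge (a point): Middle of the underside of the low bridge: a bar across the channel, gauge x 55 to 78 mm, underside at z = 29 (17 mm above the base), top at z = 43, cap screws to 47 mm, on pillars at y 33 to 48 mm on both sides.
- end_stop (a point): Middle of the face of the end stop, a block across the far end of the channel: face at gauge x = 130 mm, 20 mm high above the base (point 10 mm above the base).
- plate: Loose aluminium plate, 100 long (x) x 60 wide (y) x 14 thick mm, 0.16 to 0.33 kg, two dark dots on top; origin at the centre of its underside. Starts flat on the base (underside z 12 mm) before the flare, its x within 0.3 rad of the gauge's x. 3 mm headroom under the bridge, 3 mm play each side. At the stop its centre is at gauge x 80, its rear end at x 30 mm, 25 mm before the bridge.
- keeper (a joint): Swivelling arm, 10 mm wide, z 20 to 30 mm. 0 rad = arm along the gauge's -x, beside the channel; grows counter-clockwise seen from above to a hard stop at 1.57, arm along -y, across the channel, 5 mm behind a plate that is home (it jams on a plate that is not). Starts at -0.5 to 0, clear of the channel. Stiff: stays where left, moves with about 1 N at the pin.
- keeper_pivot (a point): Keeper's pivot axis (vertical), at gauge x = 20, y = 50 mm; point at the top face of the arm, z = 30 mm.
- keeper_pin (a point): Centre of the top of the upright round pin, 10 mm in diameter, at the free end of the keeper arm, 50 mm from the pivot; the pin stands from z = 30 to z = 60 mm over the worktop (this point is at 60).
- resin_sample: round black resin-mounted specimen, 32 mm diameter, 20 mm high, standing on the gauge's base beside the far rail; origin under its centre; bystander
- gauge_block: small steel block 30 x 35 x 9 mm lying flat on the gauge's base beside the near rail; origin under its centre; bystander
- ring_gauge: steel ring 52 mm diameter, 15 mm high, on the worktop at the far right; origin under its centre; bystander
- plug_gauge: cylindrical plug gauge 95 mm long, 17 mm thick, lying on the worktop near the laptop; bystander
- counter: hand-held keypad device 105 x 48 x 22 mm lying in front of the laptop; bystander
- pen: ball pen 145 mm long lying in front of the laptop; bystander

How it is judged (in metres and radians):
On the way, in this order (a step that is already met when the one before it is completed fails the run):
1. the plate lies flat under the bridge, against the end stop, the keeper still open (x of plate in the frame of gauge above 0.0755 m and y of plate in the frame of gauge between -0.008 and 0.008 m and z of plate in the frame of gauge between 0.009 and 0.0155 m and angle between plate's own z axis and vertical below 0.05 rad and linear speed of plate below 0.02 m/s and value of joint keeper below 0.8 rad), for 0.2 s.
2. the keeper is swung fully across behind the plate (x of plate in the frame of gauge above 0.0755 m and y of plate in the frame of gauge between -0.008 and 0.008 m and z of plate in the frame of gauge between 0.009 and 0.0155 m and angle between plate's own z axis and vertical below 0.05 rad and value of joint keeper above 1.47 rad), for 0.2 s.
At the end, for the whole second after the job is handed in: The plate lies flat under the bridge within 4.5 mm of the end stop, the keeper stands across behind it within 0.1 rad of its stop, both are at rest (all of step 2 and linear speed of plate below 0.01 m/s and velocity of joint keeper below 0.05 rad/s); the robot touches nothing.
It fails at once if the plate is lifted off the base (its centre by more than 6 mm) or falls from it (z of plate in the frame of gauge above 0.018 m or z of plate in the frame of gauge below 0.006 m).
It fails at once if the plate is tipped (more than about 6 degrees) (angle between plate's own z axis and vertical above 0.1 rad).
It fails at once if another thing is moved by more than 15 mm (distance of any of resin_sample, gauge_block, ring_gauge, plug_gauge, counter, pen from where it was at the start of the episode above 0.015 m).
It also fails if it takes over 58 s, if anything falls off the work surface, if the arm or the gripper's body presses on something with over 40 N, if the wrist force passes 120 N, or if a joint passes its speed limit or range.

## Working session

There is one attempt and no reset: what is moved stays moved. The work goes in short steps, Python scripts to look and compute and a tool call to move; the robot and the scene stay as the last step left them, time stands still between calls to the robot, and variables do not carry over. Pictures are saved under pics/ and viewed, at most 10 in all, crops included, and the job is handed in when it is done.

Besides the shell and the picture viewer there is one more tool, called after "Request:" by a JSON object that holds its "op" and its "data", one argument or row to a line. servo_tool: Moves the arm, as the interface text tells. Its arguments: {"type":"object","properties":{"grip":{"type":"array"},"dp":{"type":"array"},"delta_rot":{"type":"array"},"newtons":{"type":"number"}},"required":["grip","dp","delta_rot"]}

```bash
mkdir -p pics; python3 - <<'E'
from rig import *
import cv2,pickle,numpy as np
print(read_state(),nose_length)
d={}
for n in("scene","side","wrist"):
    c=camera(n);d[n]=c;cv2.imwrite(f"pics/{n}0.png",c["pixels"]);print(n,c["intrinsics"],c["origin"],c["orientation"])
pickle.dump(d,open("c0.pkl","wb"))
E
```

```text
{'time': 0.0, 'joints': array([ 8.27970256e+01,  2.05916834e+01,  6.35443399e-01, -1.99706856e-02,
       -7.01358095e+01, -1.65074549e+01]), 'dq': array([-0.02232445,  0.00892163,  0.00863446,  0.09542142, -0.02078742,
        0.05218708]), 'effort': array([-1.33876292e-03, -5.82723141e+01,  2.93048537e+01,  6.99690789e+00,
        6.72890237e-03, -1.82873127e-04]), 'tool_pos': array([0.27125623, 0.6175939 , 0.23363302]), 'ee_rot': array([ 1.79906410e+02, -8.15746317e-03, -2.37172236e+01]), 'force': array([-0.83482776, -0.38932047,  0.2864365 ]), 'ft_torque': array([ 0.02374351,  0.03950337, -0.02771634]), 'finger_force': 0.0, 'finger_gap': 0.08756760478517334} 0.008
scene [[404.59547996   0.         260.6846349 ]
 [  0.         404.59547996 188.92656588]
 [  0.           0.           1.        ]] [-0.22718993 -0.499139    1.10361005] [-1.34926503e+02 -6.08286794e-02 -5.20639127e+01]
side [[406.46185493   0.         259.90860554]
 [  0.         406.46185493 181.97363311]
 [  0.           0.           1.        ]] [0.09084708 1.40561346 0.84279631] [-119.5774479    -1.41907209 -158.75988248]
wrist [[297.31863964   0.         253.43513377]
 [  0.         297.31863964 193.42369151]
 [  0.           0.           1.        ]] [0.33957429 0.58775608 0.38338645] [ 1.63792728e+02 -8.19610380e-02 -1.13701472e+02]
```

View pics/scene0.png

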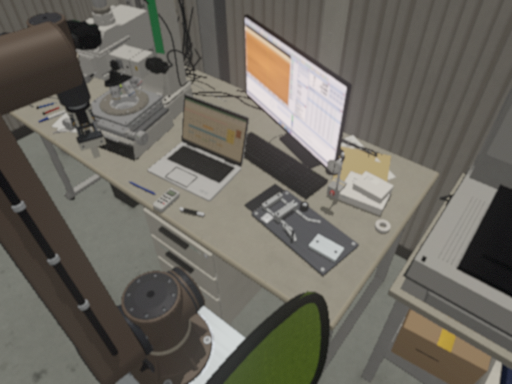

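View pics/wrist0.png

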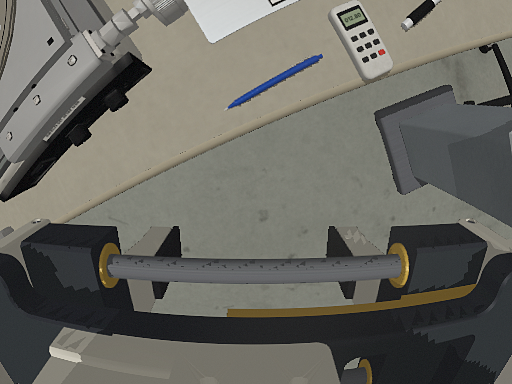

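View pics/side0.png

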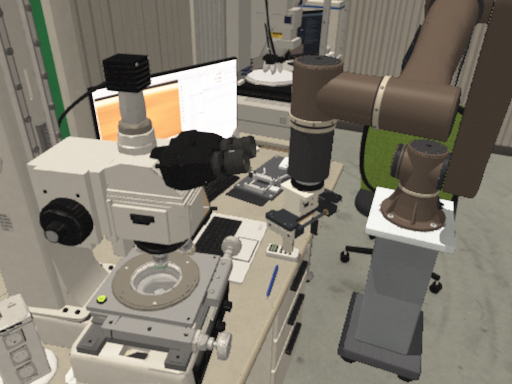

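Scene: the gauge is the dark base at about (246–358, 186–273), the bright plate at (327,247), and the bridge at about (285,220). I'll enlarge that area.

```bash
python3 - <<'E'
import cv2,pickle
d=pickle.load(open("c0.pkl","rb"))
im=d["scene"]["pixels"][175:285,235:375]
cv2.imwrite("pics/s1.png",cv2.resize(im,None,fx=5.4,fy=5.4,interpolation=cv2.INTER_CUBIC))
E
```

```text
(no output)
```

View pics/s1.png

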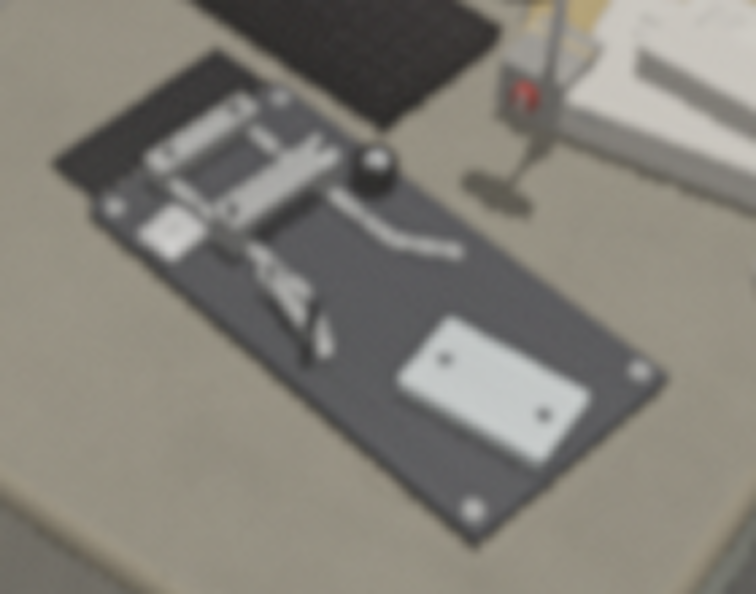

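Crop: base corners at (475,545), (666,377), (92,205) and (280,85). Plate top corners are at (452,316), (592,398), (540,467) and (397,378). The dark pin stands at about (312,300)–(308,362).

```bash
cat > h.py <<'E'
import numpy as np
from scipy.spatial.transform import Rotation as R
from scipy.optimize import least_squares
def pix(c,px,z):  # pinhole pixel -> world at height z
    K=c["intrinsics"];o=np.array(c["origin"]);M=R.from_euler('xyz',c["orientation"],degrees=True).as_matrix()
    r=M@np.linalg.inv(K)@np.array([px[0],px[1],1]);return o+r*(z-o[2])/r[2]
def fish(c,px,z):
    K=c["intrinsics"];o=np.array(c["origin"]);M=R.from_euler('xyz',c["orientation"],degrees=True).as_matrix()
    u=np.array([px[0]-K[0,2],px[1]-K[1,2]]);r=np.hypot(*u);t=r/K[0,0]
    d=M@np.array([*(u/max(r,1e-9)*np.sin(t)),np.cos(t)]);return o+d*(z-o[2])/d[2]
def fit2(model,world):  # planar pose x,y,yaw
    m=np.array(model,float);w=np.array(world,float)[:,:2]
    f=lambda p:(m@np.array([[np.cos(p[2]),np.sin(p[2])],[-np.sin(p[2]),np.cos(p[2])]])+p[:2]-w).ravel()
    best=min((least_squares(f,[*w.mean(0),a]) for a in(0,1.57,3.1,-1.57)),key=lambda s:s.cost)
    return best.x,np.abs(best.fun).max()
def tog(g,w):
    c,s=np.cos(g[2]),np.sin(g[2]);d=np.array(w)[:2]-g[:2];return np.array([c*d[0]+s*d[1],-s*d[0]+c*d[1]])
def tow(g,p):
    c,s=np.cos(g[2]),np.sin(g[2]);return np.array([c*p[0]-s*p[1],s*p[0]+c*p[1]])+g[:2]
E
python3 - <<'E'
from h import *;import pickle
c=pickle.load(open("c0.pkl","rb"))["scene"]
P=lambda u,v,z:pix(c,(235+(u+.5)/5.4-.5,175+(v+.5)/5.4-.5),z)
g,e=fit2([(-.195,.09),(-.195,-.09),(.155,.09),(.155,-.09)],[P(475,545,.012),P(666,377,.012),P(92,205,.012),P(280,85,.012)])
print(g,np.degrees(g[2]),e)
p,e=fit2([(.05,-.03),(-.05,-.03),(-.05,.03),(.05,.03)],[P(452,316,.026),P(592,398,.026),P(540,467,.026),P(397,378,.026)])
print(p,e,tog(g,p[:2]),np.degrees(p[2]-g[2]))
for q in[(312,298,.06),(308,362,.03),(238,98,.032),(372,160,.032),(172,232,.021),(325,350,.018),(460,250,.018)]:print(q,tog(g,P(*q)))
E
```

```text
[ 0.57730167 -0.04276178  1.38344088] 79.26532383726531 0.004148580705008176
[ 0.5461882  -0.17172651  1.55465151] 0.0020328151345144763 [-0.13250311  0.00654786] 9.809646420939771
(312, 298, 0.06) [-0.02669552  0.06133743]
(308, 362, 0.03) [-0.04482593  0.08023557]
(238, 98, 0.032) [ 0.14864155 -0.04190715]
(372, 160, 0.032) [ 0.04698074 -0.06950228]
(172, 232, 0.021) [0.09490641 0.06717147]
(325, 350, 0.018) [-0.03893313  0.05866655]
(460, 250, 0.018) [-0.03862103 -0.06537672]
```

Request:
{"op": "servo_tool", "data": {
  "grip": [0.8,0.8,0.8,0.8,0.8,0.8,0.8,0.8,0.8,0.8],
  "dp": [
    [40,46,0],
    [80,92,0],
    [120,138,0],
    [160,184,0],
    [200,230,0],
    [240,276,0],
    [280,322,0],
    [320,368,0],
    [360,414,0],
    [400,460,0]
  ],
  "delta_rot": [
    [0,0,0.08],
    [0,0,0.16],
    [0,0,0.24],
    [0,0,0.32],
    [0,0,0.4],
    [0,0,0.48],
    [0,0,0.56],
    [0,0,0.64],
    [0,0,0.72],
    [0,0,0.8]
  ]
}}

```text
time: 1.4
tool_pos: [0.4529, 0.0341, 0.2349]
ee_rot: [-179.9, 0.0, -69.7]
force: [0.3, 0.9, 0.5]
finger_gap: 0.0176
finger_force: 0.0
```

Request:
{"op": "servo_tool", "data": {
  "grip": [0.9,0.9,0.9,0.9,0.9,0.9,0.9,0.9,0.9,0.9],
  "dp": [
    [50,3,0],
    [100,6,0],
    [150,10,0],
    [200,13,0],
    [250,16,0],
    [297,19,0],
    [297,19,40],
    [297,19,80],
    [297,19,80],
    [297,19,80]
  ],
  "delta_rot": [
    [0,0,0.1],
    [0,0,0.2],
    [0,0,0.3],
    [0,0,0.4],
    [0,0,0.5],
    [0,0,0.544],
    [0,0,0.544],
    [0,0,0.544],
    [0,0,0.544],
    [0,0,0.544]
  ]
}}

```text
time: 2.65
tool_pos: [0.5395, -0.2491, 0.156]
ee_rot: [-179.9, -0.0, -100.7]
force: [-0.3, -0.3, 1.2]
finger_gap: 0.0086
finger_force: 0.0
```

```bash
python3 - <<'E'
from rig import *
import cv2,pickle
c=camera("wrist");pickle.dump(c,open("w1.pkl","wb"));cv2.imwrite("pics/w1.png",cv2.resize(c["pixels"],None,fx=1.5,fy=1.5,interpolation=cv2.INTER_CUBIC))
print(c["origin"],c["orientation"])
E
```

```text
[ 0.52448114 -0.32293968  0.30572314] [1.63803698e+02 9.23951934e-02 1.69337840e+02]
```

View pics/w1.png

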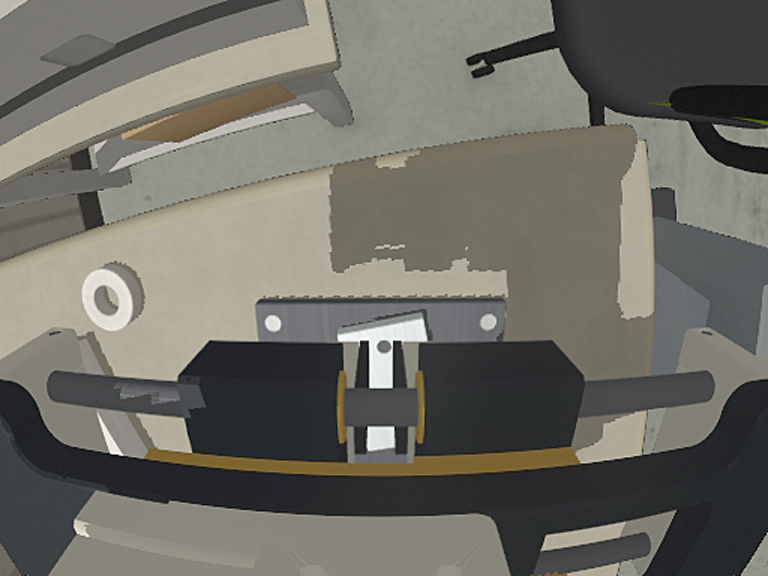

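Wrist view: the base's rear corners are at (257,299) and (506,298), and the plate's rear corners at about (338,332) and (427,311). The ring gauge is at (107,298), out of the way.

```bash
python3 - <<'E'
from h import *;import pickle
c=pickle.load(open("w1.pkl","rb"))
P=lambda u,v,z:fish(c,((u+.5)/1.5-.5,(v+.5)/1.5-.5),z)
g0=np.array([.5773,-.0428,1.3834])
a,b=P(257,299,.012),P(506,298,.012);print(a,b,np.linalg.norm(a-b),tog(g0,a),tog(g0,b))
yaw=np.arctan2(*(a-b)[[1,0]])+np.pi/2;print(yaw)
for u,v in[(338,332),(427,311)]:print(tog(g0,P(u,v,.026)))
E
```

```text
[ 0.62782251 -0.24907484  0.012     ] [ 0.45438856 -0.21726151  0.012     ] 0.17632760682148282 [-0.19325109 -0.0880673 ] [-0.19430573  0.08825716]
1.3893811510912504
[-0.17450178 -0.02924827]
[-0.18961052  0.03035718]
```

Request:
{"op": "servo_tool", "data": {
  "grip": [0.9,0.9,0.9,0.9,0.9,0.9,0.9],
  "dp": [
    [5,1,30],
    [5,1,60],
    [5,1,90],
    [5,1,110],
    [5,1,120],
    [5,1,130],
    [5,1,130]
  ],
  "delta_rot": [
    [0,0,0],
    [0,0,0],
    [0,0,0],
    [0,0,0],
    [0,0,0],
    [0,0,0],
    [0,0,0]
  ]
}}

```text
time: 3.58
tool_pos: [0.5369, -0.2536, 0.0247]
ee_rot: [-180.0, -0.0, -100.7]
force: [0.1, 0.1, 0.6]
finger_gap: 0.0088
finger_force: 0.0
```

Request:
{"op": "servo_tool", "data": {
  "grip": [0.9,0.9,0.9,0.9,0.9,0.9,0.9,0.9,0.9,0.9],
  "dp": [
    [-6,0,0],
    [-11,0,0],
    [-16,0,0],
    [-21,0,0],
    [-26,0,0],
    [-31,0,0],
    [-36,0,0],
    [-41,0,0],
    [-46,0,0],
    [-50,0,0]
  ],
  "delta_rot": [
    [0,0,0],
    [0,0,0],
    [0,0,0],
    [0,0,0],
    [0,0,0],
    [0,0,0],
    [0,0,0],
    [0,0,0],
    [0,0,0],
    [0,0,0]
  ]
}}

```text
time: 4.82
tool_pos: [0.5461, -0.2042, 0.0246]
ee_rot: [180.0, -0.0, -100.7]
force: [-0.9, -3.6, 1.3]
finger_gap: 0.0086
finger_force: 1.4
```

```bash
python3 - <<'E'
from rig import *
import cv2,pickle
c=camera("scene");pickle.dump(c,open("s2.pkl","wb"));im=c["pixels"][175:285,235:375]
cv2.imwrite("pics/s2.png",cv2.resize(im,None,fx=5.4,fy=5.4,interpolation=cv2.INTER_CUBIC))
E
```

```text
(no output)
```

View pics/s2.png

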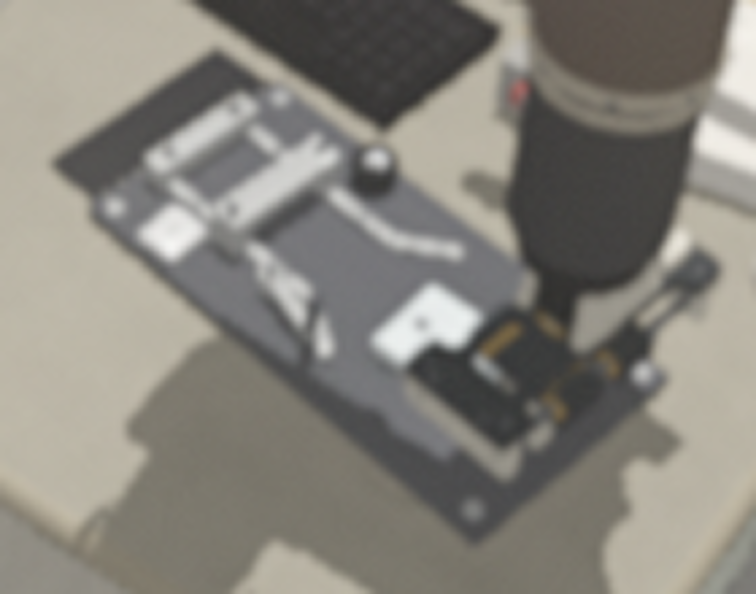

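The plate's front corners are now at (434,283) and (372,340), and its front edge looks nearly parallel to the bridge.

```bash
python3 - <<'E'
from h import *;import pickle
c=pickle.load(open("s2.pkl","rb"));g=np.array([.5773,-.0428,1.3855])
P=lambda u,v,z:pix(c,(235+(u+.5)/5.4-.5,175+(v+.5)/5.4-.5),z)
for q in[(434,283),(372,340)]:print(tog(g,P(*q,.026)))
print(tog(g,[.5461,-.2042]))
E
```

```text
[-0.05068043 -0.02671044]
[-0.05669307  0.03600081]
[-0.16438533  0.00092993]
```

Request:
{"op": "servo_tool", "data": {
  "grip": [0.9,0.9,0.9,0.9,0.9,0.9,0.9,0.9,0.9,0.9],
  "dp": [
    [-6,0,0],
    [-12,-1,0],
    [-18,-1,0],
    [-24,-2,0],
    [-30,-2,0],
    [-36,-2,0],
    [-42,-2,0],
    [-48,-2,0],
    [-54,-2,0],
    [-60,-2,0]
  ],
  "delta_rot": [
    [0,0,0],
    [0,0,0],
    [0,0,0],
    [0,0,0],
    [0,0,0],
    [0,0,0],
    [0,0,0],
    [0,0,0],
    [0,0,0],
    [0,0,0]
  ]
}}

```text
time: 6.12
tool_pos: [0.5589, -0.1457, 0.0245]
ee_rot: [180.0, -0.0, -100.7]
force: [-0.6, -2.9, 1.1]
finger_gap: 0.0085
finger_force: 1.0
```

Request:
{"op": "servo_tool", "data": {
  "grip": [0.9,0.9,0.9,0.9,0.9,0.9,0.9,0.9,0.9,0.9],
  "dp": [
    [-5,0,0],
    [-10,0,0],
    [-15,0,0],
    [-20,0,0],
    [-25,0,0],
    [-30,0,0],
    [-35,0,0],
    [-40,0,0],
    [-45,0,0],
    [-50,0,0]
  ],
  "delta_rot": [
    [0,0,0],
    [0,0,0],
    [0,0,0],
    [0,0,0],
    [0,0,0],
    [0,0,0],
    [0,0,0],
    [0,0,0],
    [0,0,0],
    [0,0,0]
  ]
}}

```text
time: 7.38
tool_pos: [0.5679, -0.0967, 0.0244]
ee_rot: [179.9, -0.0, -100.7]
force: [-4.3, -3.3, 1.0]
finger_gap: 0.0087
finger_force: 2.2
```

```bash
python3 - <<'E'
from rig import *
import cv2,pickle
from h import *
c=camera("scene");pickle.dump(c,open("s3.pkl","wb"));im=c["pixels"][175:285,235:375]
cv2.imwrite("pics/s3.png",cv2.resize(im,None,fx=5.4,fy=5.4,interpolation=cv2.INTER_CUBIC))
s=read_state();print(s["force"],tog(np.array([.5773,-.0428,1.3855]),s["tool_pos"]))
E
```

```text
[-1.89738324 -1.36135817 -0.20647237] [-0.0542139  -0.00094939]
```

View pics/s3.png

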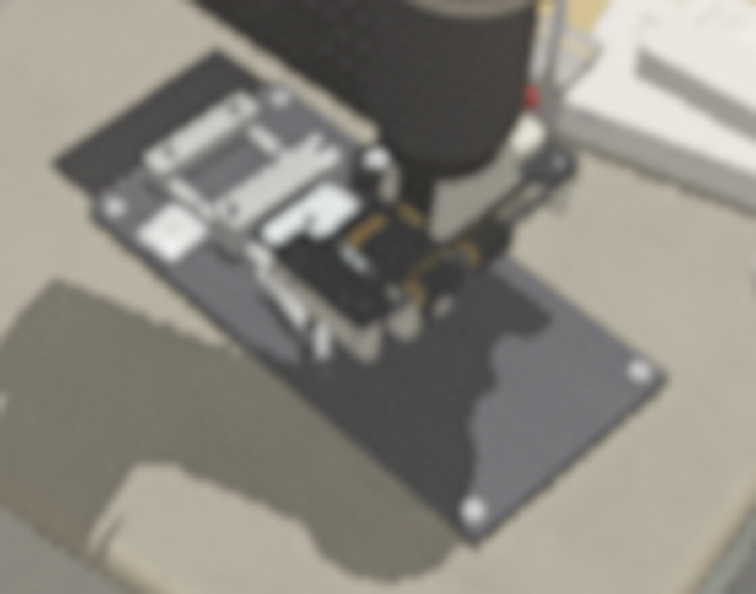

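The plate is in the channel with its front edge at the bridge, at about (265,235)–(330,185). I'll carry on pushing.

Request:
{"op": "servo_tool", "data": {
  "grip": [0.9,0.9,0.9,0.9,0.9,0.9,0.9,0.9,0.9,0.9],
  "dp": [
    [-5,0,0],
    [-10,0,0],
    [-15,0,0],
    [-20,0,0],
    [-25,0,0],
    [-30,0,0],
    [-35,0,0],
    [-40,0,0],
    [-45,0,0],
    [-50,0,0]
  ],
  "delta_rot": [
    [0,0,0],
    [0,0,0],
    [0,0,0],
    [0,0,0],
    [0,0,0],
    [0,0,0],
    [0,0,0],
    [0,0,0],
    [0,0,0],
    [0,0,0]
  ]
}}

```text
time: 8.68
tool_pos: [0.5768, -0.048, 0.0244]
ee_rot: [179.9, -0.1, -100.7]
force: [-5.1, -4.5, 2.0]
finger_gap: 0.0088
finger_force: 2.6
```

Request:
{"op": "servo_tool", "data": {
  "grip": [0.9,0.9,0.9,0.9,0.9,0.9,0.9],
  "dp": [
    [-3,0,0],
    [-6,0,0],
    [-9,0,0],
    [-12,0,0],
    [-15,0,0],
    [-18,0,0],
    [-20,0,0]
  ],
  "delta_rot": [
    [0,0,0],
    [0,0,0],
    [0,0,0],
    [0,0,0],
    [0,0,0],
    [0,0,0],
    [0,0,0]
  ]
}}

```text
time: 9.55
tool_pos: [0.5804, -0.0285, 0.0244]
ee_rot: [179.9, -0.1, -100.7]
force: [-3.6, -5.6, 3.6]
finger_gap: 0.0089
finger_force: 2.9
```

Request:
{"op": "servo_tool", "data": {
  "grip": [0.9,0.9,0.9,0.9,0.9],
  "dp": [
    [-1,0,0],
    [-2,0,0],
    [-3,0,0],
    [-4,0,0],
    [-4,0,0]
  ],
  "delta_rot": [
    [0,0,0],
    [0,0,0],
    [0,0,0],
    [0,0,0],
    [0,0,0]
  ]
}}

```text
time: 10.18
tool_pos: [0.5811, -0.0246, 0.0244]
ee_rot: [179.9, -0.1, -100.7]
force: [-4.7, -4.6, 2.1]
finger_gap: 0.0087
finger_force: 2.6
```

Request:
{"op": "servo_tool", "data": {
  "grip": [0.9,0.9,0.9],
  "dp": [
    [-1,0,0],
    [-2,0,0],
    [-2,0,0]
  ],
  "delta_rot": [
    [0,0,0],
    [0,0,0],
    [0,0,0]
  ]
}}

```text
time: 10.55
tool_pos: [0.5815, -0.0226, 0.0244]
ee_rot: [179.9, -0.1, -100.7]
force: [-4.7, -4.8, 0.8]
finger_gap: 0.0087
finger_force: 2.7
```

Still sliding friction only, so I'll keep going until the force rises.

Request:
{"op": "servo_tool", "data": {
  "grip": [0.9,0.9,0.9],
  "dp": [
    [-1,0,0],
    [-2,0,0],
    [-2,0,0]
  ],
  "delta_rot": [
    [0,0,0],
    [0,0,0],
    [0,0,0]
  ]
}}

```text
time: 10.92
tool_pos: [0.5818, -0.0206, 0.0244]
ee_rot: [179.9, -0.1, -100.7]
force: [-4.6, -4.4, 3.2]
finger_gap: 0.0088
finger_force: 2.6
```

Request:
{"op": "servo_tool", "data": {
  "grip": [0.9,0.9,0.9],
  "dp": [
    [-1,0,0],
    [-1.5,0,0],
    [-1.5,0,0]
  ],
  "delta_rot": [
    [0,0,0],
    [0,0,0],
    [0,0,0]
  ]
}}

```text
time: 11.3
tool_pos: [0.5818, -0.0204, 0.0244]
ee_rot: [179.9, -0.1, -100.7]
force: [-3.7, -10.8, 2.3]
finger_gap: 0.0088
finger_force: 6.0
```

The force doubled with no further motion at gauge x ≈ 0.032, so the plate is against the stop. I'll back off, rest, rise, and then look for the keeper pin.

Request:
{"op": "servo_tool", "data": {
  "grip": [0.9,0.9,0.9,0.9,0.9,0.9,0.9,0.9,0.9,0.9],
  "dp": [
    [4,0,0],
    [10,0,0],
    [20,0,0],
    [20,0,-20],
    [20,0,-60],
    [20,0,-110],
    [20,0,-150],
    [-10,0,-180],
    [-40,0,-180],
    [-40,0,-180]
  ],
  "delta_rot": [
    [0,0,0],
    [0,0,0],
    [0,0,0],
    [0,0,0],
    [0,0,0],
    [0,0,0],
    [0,0,0],
    [0,0,0],
    [0,0,0],
    [0,0,0]
  ]
}}

```text
time: 12.55
tool_pos: [0.5912, 0.022, 0.205]
ee_rot: [-179.9, 0.1, -100.6]
force: [-0.2, -0.7, -0.2]
finger_gap: 0.0089
finger_force: 0.0
```

```bash
python3 - <<'E'
from rig import *
import cv2,pickle
c=camera("wrist");pickle.dump(c,open("w2.pkl","wb"));cv2.imwrite("pics/w2.png",cv2.resize(c["pixels"],None,fx=1.5,fy=1.5,interpolation=cv2.INTER_CUBIC))
print(read_state()["tool_pos"])
E
```

```text
[0.59074289 0.02108872 0.20456854]
```

View pics/w2.png

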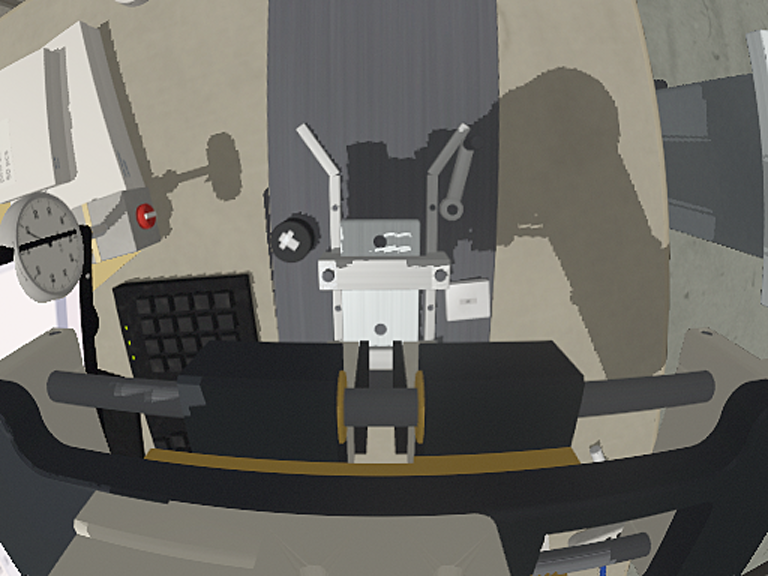

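Wrist view: the plate is under the bridge with its rear edge at about (341–420, 221). The keeper pivot is at (452,209) and the dark pin top at about (469,142).

```bash
python3 - <<'E'
from h import *;import pickle,cv2
c=pickle.load(open("w2.pkl","rb"));g=np.array([.5773,-.0428,1.3855])
P=lambda u,v,z:fish(c,((u+.5)/1.5-.5,(v+.5)/1.5-.5),z)
for n,u,v,z in[("rearL",341,221,.026),("rearR",420,221,.026),("dot1",380,242,.026),("dot2",380,329,.026),("pivot",452,209,.03),("pin",469,142,.06),("pinbase?",460,185,.03),("bridge back L",320,262,.043),("bridge back R",449,262,.043),("rail inner R",428,215,.018)]:
    w=P(u,v,z);print(n,w[:2].round(4),tog(g,w).round(4))
cv2.imwrite("pics/w2c.png",cv2.resize(c["pixels"][70:160,260:350],None,fx=6,fy=6,interpolation=cv2.INTER_CUBIC))
E
```

```text
rearL [ 0.6132 -0.0158] [ 0.0331 -0.0304]
rearR [ 0.5556 -0.0051] [0.0331 0.0282]
dot1 [0.5877 0.0052] [ 0.0491 -0.0014]
dot2 [0.6005 0.0734] [ 0.1185 -0.0014]
pivot [ 0.5311 -0.0104] [0.0233 0.0514]
pin [ 0.5166 -0.0567] [-0.0249  0.0571]
pinbase? [ 0.5224 -0.0269] [0.0055 0.0569]
bridge back L [0.6323 0.0084] [ 0.0605 -0.0446]
bridge back R [0.5409 0.0255] [0.0604 0.0484]
rail inner R [ 0.5483 -0.0074] [0.0294 0.035 ]
```

View pics/w2c.png

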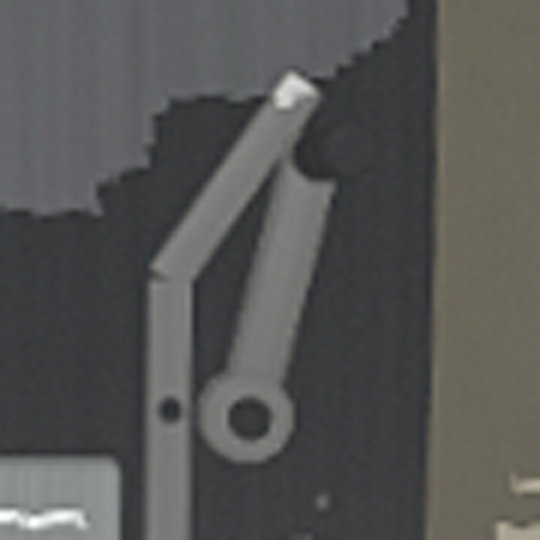

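In the crop, the dark pin top is centred at (350,150) and its foot at about (310,155). The pivot and plate rear both read 3 mm too far, so the plate really is home (rear at x ≈ 30 mm).

```bash
python3 - <<'E'
from h import *;import pickle
c=pickle.load(open("w2.pkl","rb"));g=np.array([.5773,-.0428,1.3855])
f=lambda u,v,z:fish(c,(260+(u+.5)/6-.5,70+(v+.5)/6-.5),z)
pv=f(248,418,.03)[:2];g[:2]+=pv-tow(g,(.02,.05))
pin=f(350,150,.06)[:2];b=f(310,155,.03)[:2]
print(g,tog(g,pin),tog(g,b),np.linalg.norm(pin-pv),np.linalg.norm(b-pv))
d=tog(g,pin)-[.02,.05];th0=np.arctan2(-d[1],-d[0]);print("th0",th0)
# targets in tool axes (yaw -100.73): relative to the current commanded pose (~measured)
from rig import read_state
s=read_state();t=s["tool_pos"];yaw=np.radians(s["ee_rot"][2]);X=np.array([np.cos(yaw),np.sin(yaw)]);Y=np.array([np.sin(yaw),-np.cos(yaw)])
for th in [th0,*np.arange(-.2,1.65,.1),1.57]:
    w=tow(g,(.02-.05*np.cos(th),.05-.05*np.sin(th)))
    if th==th0:w0=w;print("to pin",(w-t[:2])@X*1e3,(w-t[:2])@Y*1e3)
    else:print(round(th,2),((w-w0)@X*1e3).round(1),((w-w0)@Y*1e3).round(1),"rotz",round(-(th-th0),3))
E
```

```text
[ 0.57683992 -0.03922059  1.3855    ] [-0.02846658  0.06152962] [-0.02880481  0.06053822] 0.0498190931112118 0.04992958966899389
th0 -0.2335471203047547
to pin 90.51267672377915 64.08043452157891
-0.2 0.4 -1.6 rotz -0.034
-0.1 1.1 -6.6 rotz -0.134
0.0 1.4 -11.6 rotz -0.234
0.1 1.1 -16.6 rotz -0.334
0.2 0.4 -21.5 rotz -0.434
0.3 -0.9 -26.3 rotz -0.534
0.4 -2.6 -31.0 rotz -0.634
0.5 -4.8 -35.5 rotz -0.734
0.6 -7.4 -39.8 rotz -0.834
0.7 -10.4 -43.8 rotz -0.934
0.8 -13.8 -47.4 rotz -1.034
0.9 -17.6 -50.7 rotz -1.134
1.0 -21.7 -53.6 rotz -1.234
1.1 -26.0 -56.1 rotz -1.334
1.2 -30.6 -58.2 rotz -1.434
1.3 -35.3 -59.7 rotz -1.534
1.4 -40.2 -60.8 rotz -1.634
1.5 -45.1 -61.4 rotz -1.734
1.6 -50.1 -61.5 rotz -1.834
1.57 -48.6 -61.5 rotz -1.804
```

Request:
{"op": "servo_tool", "data": {
  "grip": [0.55,0.55,0.55,0.55,0.55,0.55,0.55,0.55],
  "dp": [
    [45,32,0],
    [90.5,64,0],
    [90.5,64,0],
    [90.5,64,50],
    [90.5,64,90],
    [90.5,64,120],
    [90.5,64,147],
    [90.5,64,147]
  ],
  "delta_rot": [
    [0,0,0],
    [0,0,0],
    [0,0,0],
    [0,0,0],
    [0,0,0],
    [0,0,0],
    [0,0,0],
    [0,0,0]
  ]
}}

```text
time: 13.6
tool_pos: [0.5096, -0.0571, 0.0557]
ee_rot: [179.8, -0.1, -100.8]
force: [-0.5, -1.1, -0.0]
finger_gap: 0.0394
finger_force: 0.0
```

Request:
{"op": "servo_tool", "data": {
  "grip": [0.75,0.85,0.95,0.95,0.95,0.95],
  "dp": [
    [0,0,0],
    [0,0,0],
    [0,0,0],
    [0,0,0],
    [0,0,0],
    [0,0,0]
  ],
  "delta_rot": [
    [0,0,0],
    [0,0,0],
    [0,0,0],
    [0,0,0],
    [0,0,0],
    [0,0,0]
  ],
  "newtons": 4
}}

```text
time: 14.35
tool_pos: [0.5115, -0.0564, 0.0581]
ee_rot: [-179.9, 0.0, -100.7]
force: [-0.8, 0.7, 5.9]
finger_gap: 0.0093
finger_force: 4.0
```

The gripper holds the pin lightly (gap 9.3 mm, 4 N). Next I'll swing it along the first part of the arc.

Request:
{"op": "servo_tool", "data": {
  "grip": [0.95,0.95,0.95,0.95,0.95,0.95,0.95,0.95,0.95,0.95],
  "dp": [
    [1.1,-6.6,0],
    [1.4,-11.6,0],
    [1.1,-16.6,0],
    [0.4,-21.5,0],
    [-0.9,-26.3,0],
    [-2.6,-31,0],
    [-4.8,-35.5,0],
    [-7.4,-39.8,0],
    [-10.4,-43.8,0],
    [-10.4,-43.8,0]
  ],
  "delta_rot": [
    [0,0,-0.12],
    [0,0,-0.2],
    [0,0,-0.29],
    [0,0,-0.38],
    [0,0,-0.47],
    [0,0,-0.55],
    [0,0,-0.64],
    [0,0,-0.73],
    [0,0,-0.82],
    [0,0,-0.82]
  ]
}}

```text
time: 15.6
tool_pos: [0.5566, -0.0545, 0.0578]
ee_rot: [-180.0, -0.0, -53.7]
force: [1.6, -2.1, 3.9]
finger_gap: 0.0098
finger_force: 4.0
```

```bash
cat > arc.py <<'E'
from h import *;from rig import read_state
g=np.array([.57684,-.03922,1.3855])
s=read_state();t=s["tool_pos"];yaw=np.radians(s["ee_rot"][2]);X=np.array([np.cos(yaw),np.sin(yaw)]);Y=np.array([np.sin(yaw),-np.cos(yaw)])
d=tog(g,t)-[.02,.05];print("theta",np.arctan2(-d[1],-d[0]),"r",np.hypot(*d),t,s["force"],s["finger_gap"],s["joints"][5])
for th in [*np.arange(.7,1.65,.1),1.57,1.6]:
    w=tow(g,(.02-.05*np.cos(th),.05-.05*np.sin(th)))-t[:2]
    print(round(th,2),(w@X*1e3).round(1),(w@Y*1e3).round(1),"rotz",round(-((th+g[2]-np.pi-yaw+np.pi)%(2*np.pi)-np.pi),3))
E
python3 arc.py
```

```text
theta 0.7051915129950886 r 0.05085219408261652 [ 0.55664349 -0.05448363  0.05783754] [ 1.62967685 -2.13067833  3.89248233] 0.009793095677018531 21.737194733944012
0.7 -0.9 0.2 rotz 0.118
0.8 -0.5 -4.8 rotz 0.018
0.9 -0.7 -9.8 rotz -0.082
1.0 -1.4 -14.8 rotz -0.182
1.1 -2.5 -19.6 rotz -0.282
1.2 -4.1 -24.4 rotz -0.382
1.3 -6.2 -28.9 rotz -0.482
1.4 -8.8 -33.2 rotz -0.582
1.5 -11.7 -37.2 rotz -0.682
1.6 -15.1 -41.0 rotz -0.782
1.57 -14.0 -39.9 rotz -0.752
1.6 -15.1 -41.0 rotz -0.782
```

Request:
{"op": "servo_tool", "data": {
  "grip": [0.95,0.95,0.95,0.95,0.95,0.95,0.95,0.95,0.95,0.95],
  "dp": [
    [-0.5,-4.8,0],
    [-0.7,-9.8,0],
    [-1.4,-14.8,0],
    [-2.5,-19.6,0],
    [-4.1,-24.4,0],
    [-6.2,-28.9,0],
    [-8.8,-33.2,0],
    [-11.7,-37.2,0],
    [-14,-39.9,0],
    [-14,-39.9,0]
  ],
  "delta_rot": [
    [0,0,-0.05],
    [0,0,-0.13],
    [0,0,-0.2],
    [0,0,-0.28],
    [0,0,-0.38],
    [0,0,-0.48],
    [0,0,-0.58],
    [0,0,-0.68],
    [0,0,-0.75],
    [0,0,-0.75]
  ]
}}

```text
time: 16.85
tool_pos: [0.5809, -0.0192, 0.0578]
ee_rot: [-180.0, -0.1, -10.9]
force: [3.4, -1.6, 0.8]
finger_gap: 0.0095
finger_force: 4.0
```

```bash
python3 arc.py
```

```text
theta 1.5783045179767674 r 0.05026506818542454 [ 0.58085342 -0.01924     0.0578482 ] [ 3.39054005 -1.64026342  0.83400853] 0.009548470094982211 61.73109993130348
0.7 -17.9 38.7 rotz 0.867
0.8 -14.2 35.3 rotz 0.767
0.9 -11.0 31.5 rotz 0.667
1.0 -8.1 27.4 rotz 0.567
1.1 -5.6 23.1 rotz 0.467
1.2 -3.6 18.5 rotz 0.367
1.3 -2.0 13.8 rotz 0.267
1.4 -1.0 8.9 rotz 0.167
1.5 -0.4 3.9 rotz 0.067
1.6 -0.3 -1.1 rotz -0.033
1.57 -0.3 0.4 rotz -0.003
1.6 -0.3 -1.1 rotz -0.033
```

Request:
{"op": "servo_tool", "data": {
  "grip": [0.95,0.95,0.95,0.95,0.95],
  "dp": [
    [0,-1,0],
    [0,-2,0],
    [0,-3,0],
    [0,-3,0],
    [0,-3,0]
  ],
  "delta_rot": [
    [0,0,0],
    [0,0,0],
    [0,0,0],
    [0,0,0],
    [0,0,0]
  ]
}}

```text
time: 17.48
tool_pos: [0.581, -0.0178, 0.0579]
ee_rot: [179.9, -0.1, -10.9]
force: [5.5, -8.6, 0.3]
finger_gap: 0.0117
finger_force: 4.0
```

The hard stop shows as 8.6 N after 1.4 mm. I'll release and rise.

Request:
{"op": "servo_tool", "data": {
  "grip": [0.85,0.75,0.75,0.75,0.75,0.75,0.75,0.75,0.75,0.75],
  "dp": [
    [0,-3,0],
    [0,-2,0],
    [0,-2,0],
    [0,-2,-5],
    [0,-2,-20],
    [0,-2,-60],
    [0,-2,-100],
    [0,-2,-150],
    [0,40,-170],
    [0,40,-170]
  ],
  "delta_rot": [
    [0,0,0],
    [0,0,0],
    [0,0,0],
    [0,0,0],
    [0,0,0],
    [0,0,0],
    [0,0,0],
    [0,0,0],
    [0,0,0],
    [0,0,0]
  ]
}}

```text
time: 18.73
tool_pos: [0.5734, -0.0572, 0.2311]
ee_rot: [-179.9, -0.3, -10.9]
force: [-0.3, -0.6, -0.2]
finger_gap: 0.0218
finger_force: 0.0
```

```bash
python3 - <<'E'
from rig import *
import cv2
c=camera("scene")["pixels"][165:285,235:375]
w=camera("wrist")["pixels"]
a=cv2.resize(c,(700,600),interpolation=cv2.INTER_CUBIC)
cv2.imwrite("pics/f.png",cv2.vconcat([cv2.resize(c,(400,343),interpolation=cv2.INTER_CUBIC),cv2.resize(w[:340],(400,257))]))
print(read_state()["tool_pos"],read_state()["force"])
E
```

```text
[ 0.57276685 -0.05595699  0.22854721] [-0.77044615  0.15500107 -0.46956161]
```

View pics/f.png

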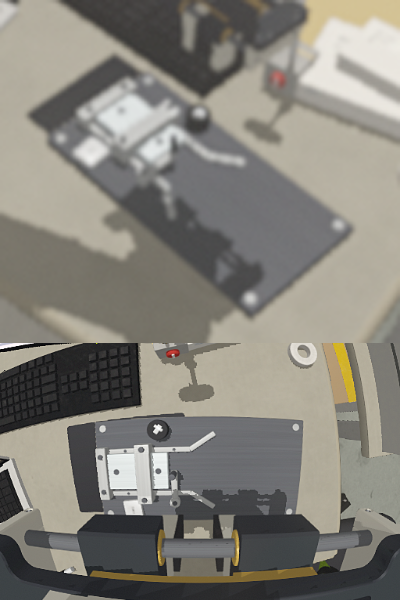

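The plate is home, with both dots visible either side of the bridge at about (117,470) and (158,470). The keeper stands across behind it at about (176,475–500), the bystanders are in place, and the robot is clear.

```bash
python3 -c "
from rig import *
print(sign_off())"
```

```text
the job is handed in; nothing more can be done
None
```

I pushed the plate flat under the bridge to the end stop and swung the keeper fully across behind it to its hard stop. The arm is clear and the job is handed in at about 19 s; sign-off gave no verdict.

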